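# Nest the parts scoops on the counter hook

## Robot

A 6-joint arm with a two-finger parallel gripper is mounted at the origin on the work surface. World frame = base frame: x ahead of the robot, y to its left, z up, the work surface at z = 0. Lengths are in m, angles in degrees, forces in N, time in s.
With the tool pointing down it reaches from about 0.275 to 0.775 m from the base axis. Payload 14.6 kg.
Tool frame: the origin (TCP) lies on the mounting face of the last link; the fingertips stand 173 mm ahead of it and the grasp point (between the pads) lies 155 mm ahead of it; z points along the fingers, y is the direction in which the jaws open and shut (so a half turn about z gives the same grasp; the last joint's range is limited). The gripper opens to 85 mm and grips with 20 to 120 N. Pads are 22 mm wide; open, the fingers measure 114 mm over their backs; the gripper's body (76 mm by 85 mm) begins 54 mm behind the grasp point. The pads swing forward as they close: fully open they stand 13 mm farther back than shut.
Start: joints at [-84.7, 15.075, -2.767, 72.158, 0, 81.102], TCP at [0.129, -0.509, 0.405] pointing down, gripper open.
Joint ranges: [-151.79, 151.79], [-50.71, 97.33], [-67.44, 78.34], [-121.81, 120.89], [-77.56, 73.72], [-180, 180]. Speed limits (degrees/s): [108.29, 108.29, 147.25, 159.86, 180, 180].

## Interface

Orientations are given as [roll, pitch, yaw] about the fixed x, y, z axes, in that order (R = Rz(yaw) Ry(pitch) Rx(roll)).
In Python, from bench import manip, fingers, kin, vision, finish_job gives the robot as it stands. Calls block until the motion is done:
- manip.move_pose(position, orientation): joint-space move of the TCP to a pose.
- manip.movel(position, velocity=0.15, rot=None): straight line of the TCP; rot=None keeps the orientation; velocity is the mean speed in m/s.
- manip.goto_joints(angles): joint-space move.
- fingers.command_gripper(opening, strength=None): finger opening in m; strength is the grip in N (None keeps the last); returns when the fingers have stopped.
- manip.wait(seconds).
- kin.inverse_kinematics(position, orientation): joint angles nearest the present ones, or None.
- vision.snapshot(name): name is "scene" or "top" or "wrist"; returns the picture (420x560x3 uint8, red, green, blue); there is no depth.
- vision.camera_model(name): a dict with "intrinsics" (3x3 intrinsics, pixels), "cam_to_world" (4x4, takes a point from camera to world coordinates). Camera axes: x right, y up, looking along -z (the intrinsics and any distortion apply to the point x, -y, -z); pixel columns grow to the right and rows downward; lengths in m; the calibration is good to about 2 mm. A picture is of the moment at which its call begins: read the wrist's pose just before it. camera_model takes no time and is no camera call; for the wrist camera it gives the pose at the moment of the call.
A pose or a line that the arm cannot do raises manip.PlanningError and nothing moves.
- finish_job(): hands the job in, once; it reports no verdict.
Readings, each from a call of its own:
- manip.read_clock(): time.
- manip.read_joint_positions(): joint angles.
- manip.read_joint_velocities(): joint speeds.
- manip.read_effort(): joint torques, N m.
- manip.read_eef_pos(): TCP position.
- manip.read_tool_rot(): TCP orientation.
- manip.read_contact_force(): force on the tool from outside, world axes, zero at the start.
- manip.read_moment(): the same for the moment, N m.
- manip.read_width(): finger opening in m.
Only numpy, scipy, OpenCV 4.12 (cv2) and the standard library are available. Lean on these libraries where they do the work, as an engineer would, in place of code of your own. Each camera call takes 0.05 s, during which the arm holds its last target. There are 200 camera calls.

## Task

Hang the three parts scoops on the slanting hook, nested one in front of the other: large first, then medium, then small. Slide the large one back until it bears on the black stop collar and each next one until it bears on the one behind, pressing each home along the bar with a steady push of about 10 N for half a second, never more than 25 N. Let go, leaving them hanging close together, and do not shift the carton, the can or the tape roll.

Things in the scene. Friction and masses are not known exactly. Their poses are not given: they have to be found in the camera images.
- stand: hook stand, fixed: dark base plate (130 x 150 x 8 mm), grey post (30 x 44 mm, 168 mm high), one round steel hook bar, 12 mm thick. Origin under the bar's root at table height, z up. The bar's axis runs from (0, 0, 135) mm towards the stand's -x, rising 15 degrees, 200 mm long along its axis; the last 25 mm taper to a 4 mm tip
- bar_root (a point): root of the bar, on its axis. A black stop collar (26 mm across, 12 mm thick) is clamped on the bar, front face 60 to 85 mm from this point along the bar: where exactly differs each time and is not measured, so feel for it. It is rigid and holds fast against any allowed push. Sleeves slide on the bar with 2 mm clearance all round and dry friction: a scoop stays where it is left
- hook_tip (a point): the very tip of the hook bar, on its axis
- large: large parts scoop, 260 g: aluminium pan, 3 mm sheet, 100 mm wide (y), walls 42 mm high, back wall at x +40, open front at x -70 mm; blue handle with a square sleeve and over it an upright grip tab 12 mm thick (y), 22 mm long (x), from 128 to 169 mm above the origin, centred over it. Origin: on the underside, straight below the sleeve's middle; z up
- medium: medium parts scoop, 200 g: aluminium pan, 3 mm sheet, 80 mm wide (y), walls 37 mm high, back wall at x +40, open front at x -50 mm; orange handle with a square sleeve and over it an upright grip tab 12 mm thick (y), 22 mm long (x), from 124 to 165 mm above the origin, centred over it. Origin: on the underside, straight below the sleeve's middle; z up
- small: small parts scoop, 150 g: aluminium pan, 3 mm sheet, 62 mm wide (y), walls 32 mm high, back wall at x +40, open front at x -32 mm; green handle with a square sleeve and over it an upright grip tab 12 mm thick (y), 22 mm long (x), from 120 to 161 mm above the origin, centred over it. Origin: on the underside, straight below the sleeve's middle; z up
- large_sleeve (a point): middle of the large scoop's sleeve bore, 115 mm above its origin. Sleeve 26 mm long, 16 mm square bore, 22 mm outside; the bore lies in the scoop's x-z plane and rises 15 degrees towards -x, so the pan hangs level on the bar. Hung together, sleeves touch end to end, 26 mm apart along the bar, and each next pan lies in the one behind, entered through its open front
- medium_sleeve (a point): middle of the medium scoop's sleeve bore, 111 mm above its origin. Sleeve 26 mm long, 16 mm square bore, 22 mm outside; the bore lies in the scoop's x-z plane and rises 15 degrees towards -x, so the pan hangs level on the bar
- small_sleeve (a point): middle of the small scoop's sleeve bore, 107 mm above its origin. Sleeve 26 mm long, 16 mm square bore, 22 mm outside; the bore lies in the scoop's x-z plane and rises 15 degrees towards -x, so the pan hangs level on the bar
- carton: bystander: small cardboard carton, 90 x 70 x 55 mm, origin under its centre
- can: bystander: red metal can, 52 mm across, 110 mm high, origin under its centre
- tape: bystander: yellow roll, 90 mm across, 24 mm high, lying flat, origin under its centre
Things that resemble listed ones, but are neither listed nor needed, are in the scene too. What is shaped like the medium but yellow is not meant. Leave any brown look-alike of the small alone.

How it is judged (in metres and radians):
On the way, in this order (a step that is already met when the one before it is completed fails the run):
1. the large scoop is threaded on the hook and pressed back on the stop collar (more than 7 N) (x of large in the frame of stand between -0.101 and -0.0655 m and y of large_sleeve in the frame of stand between -0.008 and 0.008 m and angle between large's own z axis and vertical below 0.2 rad and angle between the x axis of large and the x axis of stand, either way round below 0.2 rad and contact force between large and stand above 7 N), for 0.2 s.
2. the medium scoop is threaded next, nested in the large one, and pressed back on it (more than 5 N between them and on the stand) (x of large in the frame of stand between -0.101 and -0.0655 m and y of large_sleeve in the frame of stand between -0.008 and 0.008 m and angle between each of large, medium's own z axis and vertical below 0.2 rad and angle between the x axis of each of large, medium and the x axis of stand, either way round below 0.2 rad and x of medium in the frame of stand between -0.13 and -0.088 m and y of medium_sleeve in the frame of stand between -0.008 and 0.008 m and x of medium_sleeve in the frame of large between -0.0295 and -0.0215 m and z of medium_sleeve in the frame of large between 0.117 and 0.1265 m and contact force between medium and large above 5 N and contact force between large and stand above 5 N), for 0.2 s.
3. the small scoop is threaded last, nested in the medium one, and the whole row pressed back on the collar (more than 5 N between the scoops and on the stand) (x of large in the frame of stand between -0.101 and -0.0655 m and y of large_sleeve in the frame of stand between -0.008 and 0.008 m and angle between each of large, small's own z axis and vertical below 0.2 rad and angle between the x axis of each of large, small and the x axis of stand, either way round below 0.2 rad and x of small in the frame of stand between -0.156 and -0.11 m and y of small_sleeve in the frame of stand between -0.008 and 0.008 m and x of medium_sleeve in the frame of large between -0.0295 and -0.0215 m and z of medium_sleeve in the frame of large between 0.117 and 0.1265 m and x of small_sleeve in the frame of medium between -0.0295 and -0.0215 m and z of small_sleeve in the frame of medium between 0.113 and 0.1225 m and contact force between small and medium above 5 N and contact force between large and stand above 5 N), for 0.2 s.
At the end, for the whole second after the job is handed in: all three scoops hang on the bar, let go and at rest, level and facing along it within 0.2 rad: large at the rear where the collar can stand, medium nested in it, small in the medium, neighbouring sleeves together (25 mm apart along x, within 3.5 mm) (x of large in the frame of stand between -0.101 and -0.0655 m and y of large_sleeve in the frame of stand between -0.008 and 0.008 m and angle between each of large, medium, small's own z axis and vertical below 0.2 rad and angle between the x axis of each of large, medium, small and the x axis of stand, either way round below 0.2 rad and x of medium in the frame of stand between -0.13 and -0.088 m and y of medium_sleeve in the frame of stand between -0.008 and 0.008 m and x of small in the frame of stand between -0.156 and -0.11 m and y of small_sleeve in the frame of stand between -0.008 and 0.008 m and x of medium_sleeve in the frame of large between -0.0295 and -0.0215 m and z of medium_sleeve in the frame of large between 0.117 and 0.1265 m and x of small_sleeve in the frame of medium between -0.0295 and -0.0215 m and z of small_sleeve in the frame of medium between 0.113 and 0.1225 m and linear speed of each of large, medium, small below 0.02 m/s); the robot touches nothing.
It fails at once if a scoop presses on the stand, its hook or another scoop with more than 25 N (contact force between any of large, medium, small and stand above 25 N or contact force between any of medium, small and large above 25 N or contact force between small and medium above 25 N).
It fails at once if the carton is pushed more than 20 mm (distance of carton from where it was at the start of the episode above 0.02 m).
It fails at once if the can is pushed more than 20 mm (distance of can from where it was at the start of the episode above 0.02 m).
It fails at once if the tape is pushed more than 20 mm (distance of tape from where it was at the start of the episode above 0.02 m).
It also fails if it takes over 72 s, if anything falls off the work surface, if the arm or the gripper's body presses on something with over 40 N, if the wrist force passes 120 N, or if a joint passes its speed limit or range.

## Working session

There is one attempt and no reset: what is moved stays moved. The work goes in short steps, each a Python script; the robot and the scene stay as the last script left them, time stands still between calls to the robot, and variables do not carry over. Pictures are saved under pics/ and viewed, about 8 in all and at most 12, crops included, and the job is handed in when it is done.

```bash
ls; mkdir -p pics; python3 - <<'E'
from bench import manip, fingers, kin, vision
import cv2,numpy as np
for n in("scene","top"):
    im=vision.snapshot(n); cv2.imwrite(f"pics/{n}0.png",cv2.resize(im[:,:,::-1],None,fx=1.4,fy=1.4))
    np.save(f"pics/{n}0.npy",im)
    c=vision.camera_model(n); print(n,{k:np.round(v,4).tolist() if not isinstance(v,str) else v for k,v in c.items()})
print(manip.read_clock(),manip.read_contact_force(),manip.read_tool_rot())
E
```

```text
pics
scene {'intrinsics': [[475.371, 0.0, 286.9131], [0.0, 475.371, 206.9353], [0.0, 0.0, 1.0]], 'cam_to_world': [[-0.7599, -0.3533, 0.5456, 1.2367], [0.6495, -0.4439, 0.6173, 0.843], [0.0241, 0.8235, 0.5668, 0.8705], [0.0, 0.0, 0.0, 1.0]]}
top {'intrinsics': [[410.2032, 0.0, 270.661], [0.0, 410.2032, 211.0516], [0.0, 0.0, 1.0]], 'cam_to_world': [[0.0048, 0.9885, -0.1514, 0.3535], [-1.0, 0.0059, 0.007, 0.051], [0.0079, 0.1513, 0.9884, 1.3269], [0.0, 0.0, 0.0, 1.0]]}
0.1 [ 0.48588926 -0.47931039 -0.46425197] [-1.79948682e+02 -6.14287114e-03  1.41974428e+01]
```

View pics/scene0.png

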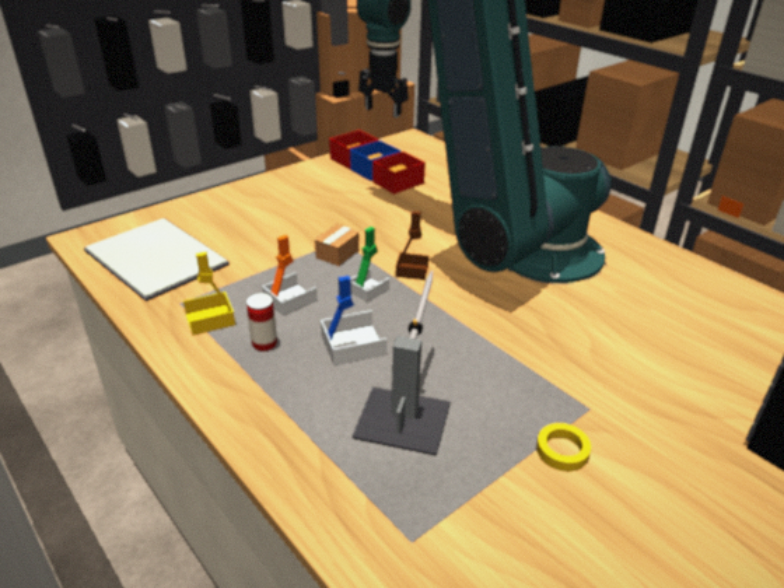

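View pics/top0.png

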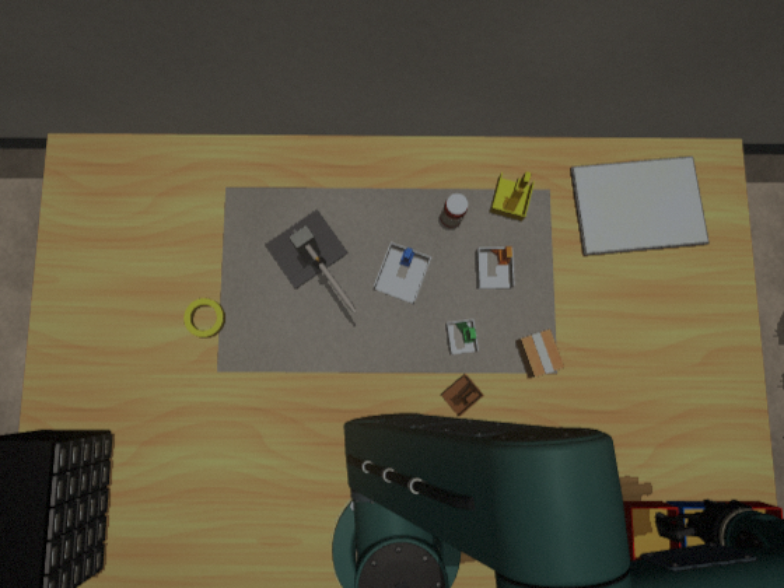

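Listing what could be mistaken for the targets, in the enlarged top view. The large scoop is the blue-handled one at (402,270). The medium is the orange-handled one at (495,268), not the yellow one at (512,195). The small is the green-handled one at (462,337), not the brown one at (462,395). The stand is at (307,250) with the bar tip at (355,324). Next I compute rough poses.

```bash
cat > h.py <<'E'
import numpy as np, cv2
from bench import manip, fingers, kin, vision
def ray(c,uv):
    K=c["intrinsics"];T=np.array(c["cam_to_world"]);u,v=uv
    d=np.array([(u-K[0][2])/K[0][0],-(v-K[1][2])/K[1][1],-1.]);d=T[:3,:3]@d
    return T[:3,3],d/np.linalg.norm(d)
def plane(c,uv,z):
    o,d=ray(c,uv);return o+d*(z-o[2])/d[2]
def tri(rays):
    A=sum(np.eye(3)-np.outer(d,d) for o,d in rays);b=sum((np.eye(3)-np.outer(d,d))@o for o,d in rays)
    p=np.linalg.solve(A,b);return p,[np.linalg.norm(np.cross(p-o,d)) for o,d in rays]
def proj(c,p):
    T=np.array(c["cam_to_world"]);q=T[:3,:3].T@(np.asarray(p)-T[:3,3]);K=c["intrinsics"]
    return np.array([K[0][2]+K[0][0]*q[0]/-q[2],K[1][2]+K[1][1]*-q[1]/-q[2]])
HUE={"blue":(105,125),"orange":(3,14),"green":(45,75)}
def cmask(im,name,s=120,v=40):
    h=cv2.cvtColor(im,cv2.COLOR_RGB2HSV);a,b=HUE[name]
    return cv2.inRange(h,(a,s,v),(b,255,255))
def blobs(m,amin=15):
    n,l,st,ce=cv2.connectedComponentsWithStats(m);return [(st[i].tolist(),ce[i].round(1).tolist(),l==i) for i in range(1,n) if st[i][4]>=amin]
E
python3 - <<'E'
from h import *
for n in("scene","top"):
    im=np.load(f"pics/{n}0.npy")
    for k in HUE:
        print(n,k,[(a,b) for a,b,_ in blobs(cmask(im,k))])
S=vision.camera_model("scene");T=vision.camera_model("top")
f=1/1.4
# tab tops (topmost pixel in scene; far end in top) & tip
for nm,s,t,z in[("tip",(430,276),(355,324),.187),("blue",(345,280),(408,252),.167),("orange",(284,239),(508,250),.163),("green",(370,230),(472,328),.159)]:
    s=np.array(s)*f;t=np.array(t)*f
    print(nm,tri([ray(S,s),ray(T,t)]),plane(T,t,z),plane(S,s,z))
print("bar at post",plane(T,np.array((308,246))*f,.138))
m=cv2.inRange(cv2.cvtColor(np.load("pics/top0.npy"),cv2.COLOR_RGB2HSV),(0,0,0),(180,255,62));m[:130]=0;m[220:]=0
print([(a,b) for a,b,_ in blobs(m,200)])
print(np.round(np.array(vision.camera_model("wrist")["cam_to_world"]),3).tolist(),vision.camera_model("wrist")["intrinsics"], manip.read_eef_pos())
E
```

```text
scene blue [([251, 102, 33, 26, 391], [262.5, 112.3]), ([235, 197, 17, 44, 272], [243.7, 215.3])]
scene orange [([190, 0, 106, 122, 3443], [246.8, 68.7]), ([399, 0, 33, 20, 475], [415.2, 8.2]), ([378, 24, 36, 41, 941], [394.5, 43.0]), ([283, 32, 3, 24, 48], [284.2, 43.4]), ([411, 43, 74, 78, 3662], [446.7, 79.8]), ([506, 70, 54, 91, 3146], [537.1, 117.8]), ([310, 94, 7, 6, 20], [313.2, 96.4]), ([246, 101, 12, 6, 38], [251.5, 103.1]), ([266, 108, 38, 32, 140], [289.1, 126.4]), ([276, 115, 16, 10, 59], [283.3, 119.4]), ([427, 139, 33, 24, 345], [444.5, 149.8]), ([293, 150, 8, 22, 115], [296.3, 160.4]), ([494, 164, 66, 44, 1184], [529.1, 183.9]), ([194, 169, 16, 42, 283], [200.7, 188.0]), ([226, 169, 30, 20, 315], [240.2, 179.1]), ([283, 179, 23, 20, 330], [293.9, 189.5])]
scene green [([255, 162, 14, 42, 233], [261.7, 181.9])]
top blue [([287, 177, 9, 13, 60], [290.8, 182.7]), ([487, 362, 17, 5, 25], [493.2, 362.7])]
top orange [([318, 145, 13, 11, 30], [322.3, 152.1]), ([351, 177, 13, 12, 87], [358.1, 182.6]), ([395, 252, 6, 7, 18], [397.6, 256.1]), ([316, 268, 29, 29, 389], [329.2, 2
[... 568 characters left out ...]
58868979447816), np.float64(0.0014358868979447363)]) [ 0.62902773 -0.22520604  0.163     ] [ 0.62675853 -0.22320093  0.163     ]
green (array([ 0.46364897, -0.14475102,  0.16337579]), [np.float64(0.003096484542892743), np.float64(0.003096484542892797)]) [ 0.46630582 -0.14771741  0.159     ] [ 0.45730367 -0.14792389  0.159     ]
bar at post [0.64080819 0.19345726 0.138     ]
[([206, 168, 39, 31, 322], [222.1, 182.4])]
[[0.246, 0.934, 0.257, 0.195], [-0.969, 0.238, 0.065, -0.493], [-0.0, -0.265, 0.964, 0.374], [0.0, 0.0, 0.0, 1.0]] [[366.43742892   0.         281.98703304]
 [  0.         366.43742892 211.66487837]
 [  0.           0.           1.        ]] [ 0.12874762 -0.50888057  0.40428946]
```

```bash
cat >> h.py <<'E'
def look(pos,rot,name):
    manip.move_pose(pos,rot);c=vision.camera_model("wrist");im=vision.snapshot("wrist")
    c={k:np.array(v) for k,v in c.items()}
    np.savez(f"pics/{name}.npz",im=im,**c);cv2.imwrite(f"pics/{name}.png",cv2.resize(im[:,:,::-1],None,fx=1.4,fy=1.4,interpolation=cv2.INTER_CUBIC))
    return c,im
def load(name):
    d=np.load(f"pics/{name}.npz");return d,d["im"]
E
python3 - <<'E'
from h import *
for p,n in[((.56,-.15,.46),"w1"),((.56,.06,.46),"w2")]:
    look(p,(180,0,158),n); print(manip.read_clock(),manip.read_joint_positions(),manip.read_contact_force())
E
```

```text
2.1833 [-2.31198579e+01  2.02107989e+01  1.33310418e+01  8.31247878e+01
 -6.74227637e-03 -1.02488032e+00] [-0.18277863 -0.02058259  0.35410054]
3.0833 [-2.30947558e+00  1.84796261e+01  1.07032925e+01  8.22214209e+01
 -1.75566779e-02  1.97728330e+01] [ 0.10145349 -0.56147256 -0.12009518]
```

View pics/w1.png

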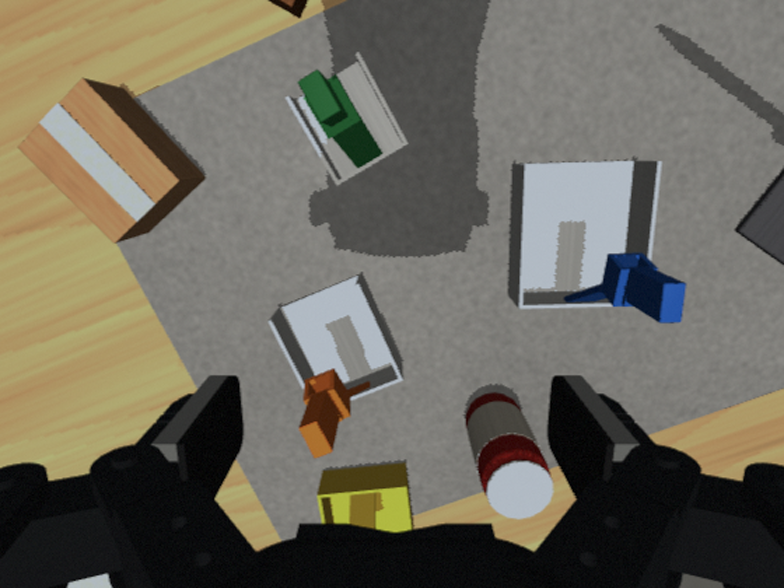

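View pics/w2.png

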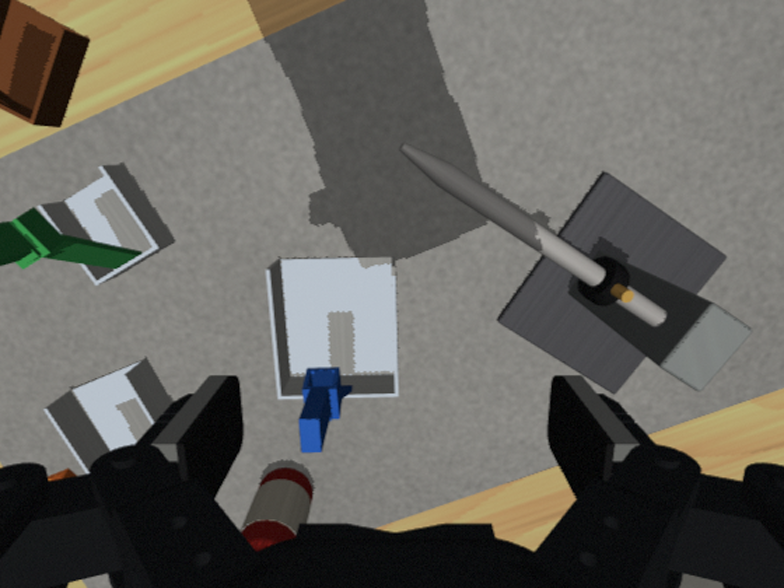

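w1 and w2 show the blue pan with its handle at the back (tab top about (311,435) in w2) and orange (318,443) and green (~(316,90)) in w1. The bar tip is at (402,147) in w2 and the collar at (603,282). Now a zoomed crop composite to read the edges precisely.

```bash
python3 - <<'E'
from h import *
a=load("w1")[1];b=load("w2")[1]
def crop(im,u,v,w,h,k): return cv2.resize(im[v:v+h,u:u+w,::-1],None,fx=k,fy=k,interpolation=cv2.INTER_CUBIC)
L=crop(b,280,95,200,150,4) # 800x600
L=crop(b,280,98,195,137,3)  #585x411
out=np.zeros((600,800,3),np.uint8);out[:411,:585]=L
out[:200,590:790]=crop(b,200,285,40,40,5)   # blue
out[205:405,590:790]=crop(a,205,295,40,40,5) # orange
out[411:600,0:189]=crop(a,205,42,63,63,3)   # green
out[411:600,200:389]=crop(a,465,195,27,27,7) #blue in w1
cv2.imwrite("pics/comp.png",out)
E
```

```text
(no output)
```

View pics/comp.png

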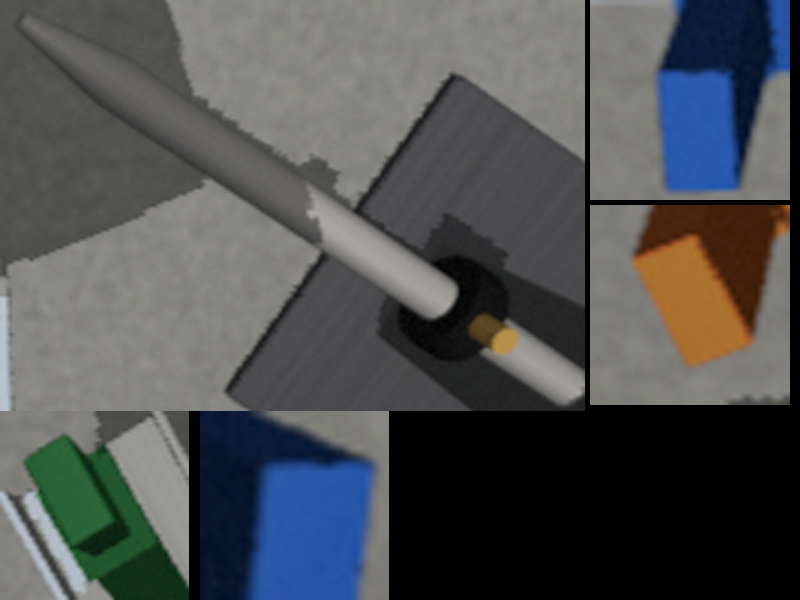

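```bash
python3 - <<'E'
from h import *
from scipy.optimize import brentq
w1=load("w1")[0];w2=load("w2")[0];T=vision.camera_model("top")
def f(p,k,o): return (np.array(p,float)+.5)/k-.5+np.array(o)
F={"blue":(w2,.169,[f((x-590,y),5,(200,285)) for x,y in[(658,70),(732,70),(740,188),(668,188)]]),
"orange":(w1,.165,[f((x-590,y-205),5,(205,295)) for x,y in[(634,258),(697,235),(752,342),(690,366)]]),
"green":(w1,.161,[f((x,y-411),3,(205,42)) for x,y in[(26,460),(68,436),(117,517),(75,545)]])}
for n,(c,z,q) in F.items():
    P=np.array([plane(c,u,z) for u in q])[:,:2]
    d=(P[3]+P[2]-P[0]-P[1])/2;e=(P[1]+P[2]-P[0]-P[3])/2
    print(n,P.mean(0).round(4),"yaw",np.degrees(np.arctan2(d[1],d[0])).round(1),np.degrees(np.arctan2(e[1],e[0])).round(1),"len",np.linalg.norm(d).round(4),np.linalg.norm(e).round(4))
    print("  top px x1.4",proj(T,[*P.mean(0),z])*1.4)
# pans: yaw checks from rim back edges
for n,c,z,q in[("blue",w2,.042,[(279,398),(397,395)]),("orange",w1,.037,[(305,410),(402,378)]),("green",w1,.032,[(338,184),(407,143)])]:
    a,b=[plane(c,f(u,1.4,(0,0)),z)[:2] for u in q];d=b-a;print(n,"rim",np.linalg.norm(d).round(3),"yaw",np.degrees(np.arctan2(d[1],d[0])).round(1)-90, np.round((a+b)/2,4))
C=np.tan(np.radians(15))
tip=plane(w2,f((24,18),3,(280,98)),.135+.2*np.sin(np.radians(15)))
uv=f((442,302),3,(280,98));o,d=ray(w2,uv)
L=.2*np.cos(np.radians(15))
def g(t):
    p=o+t*d;r=np.linalg.norm((p-tip)[:2]);return p[2]-(tip[2]-r*C)
t0=(0.187-o[2])/d[2];t=brentq(g,t0,t0+.2);p=o+t*d
h=(p-tip)[:2];yaw=np.degrees(np.arctan2(h[1],h[0]));r=np.linalg.norm(h)
root=tip[:2]+L*h/r
print("tip",tip,"collar-front est s",.2-r/np.cos(np.radians(15)),"yaw",yaw,"root",root)
S=vision.camera_model("scene")
for c in(S,T): print(proj(c,tip)*1.4,proj(c,[*root,.135])*1.4,proj(c,p)*1.4)
E
```

```text
blue [ 0.6235 -0.0186] yaw -20.6 68.1 len 0.021 0.0116
  top px x1.4 [408.86631251 251.30494854]
orange [ 0.6286 -0.2282] yaw 0.7 90.5 len 0.0212 0.0112
  top px x1.4 [509.69109428 249.99794616]
green [ 0.459  -0.1496] yaw 8.6 97.6 len 0.0206 0.0113
  top px x1.4 [473.14706083 331.50566755]
blue rim 0.098 yaw -20.299999999999997 [ 0.6602 -0.0325]
orange rim 0.087 yaw -2.299999999999997 [ 0.6643 -0.2311]
green rim 0.06 yaw 7.700000000000003 [ 0.4981 -0.1445]
tip [0.49668589 0.0883273  0.18676381] collar-front est s 0.06600202277861422 yaw 35.35140668431953 root [0.65425134 0.20010224]
[431.13625422 272.08294436] [405.94830456 357.11849867] [414.8570537  327.04219507]
[356.13625542 310.87551827] [305.18558353 240.15376966] [321.3018703  262.52387666]
```

```bash
python3 - <<'E'
from h import *
w1=load("w1")[0];w2=load("w2")[0]
tip=[.4967,.0883,.1868]
print(proj(w1,tip)*1.4,proj(w1,[.6235,-.0186,.169])*1.4)
u2=(np.array((24,18))+.5)/3-.5+np.array((280,98))
print(tri([ray(w2,u2),ray(w1,np.array((657,27))/1.4)]))
b=load("w1")[1][5:55,450:500,::-1]
t=np.load("pics/top0.npy")[155:245,190:290,::-1]
out=np.zeros((540,800,3),np.uint8);out[:450,:500]=cv2.resize(t,None,fx=5,fy=5,interpolation=cv2.INTER_CUBIC);out[:300,500:]=cv2.resize(b,None,fx=6,fy=6,interpolation=cv2.INTER_CUBIC)
cv2.imwrite("pics/c2.png",out)
E
```

```text
[874.86695751 -52.37812575] [672.50156629 302.79043299]
(array([0.49066416, 0.09179771, 0.00254143]), [np.float64(0.003967140204444081), np.float64(0.003967140204444123)])
```

View pics/c2.png

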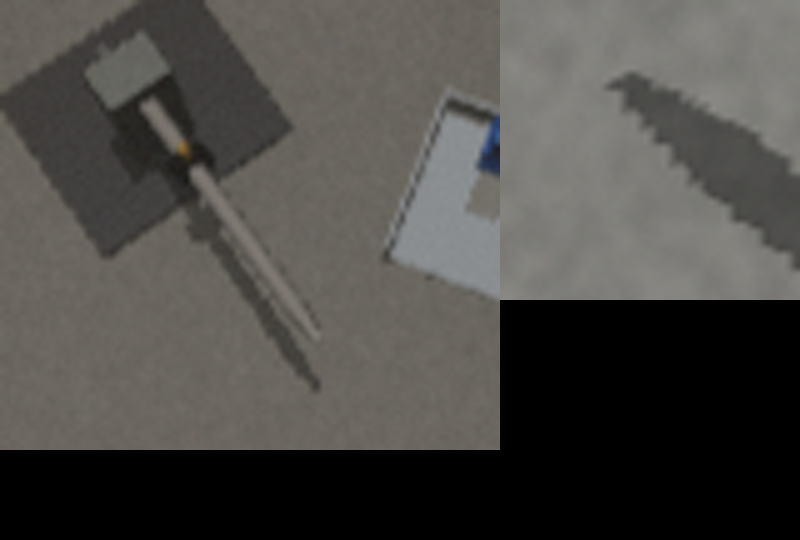

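The dark streaks were shadows: the bar tip in the top view at (355,312) ×1.4 matches the prediction to within about 1 px. Now I grasp the large scoop and bring it in front of the tip.

```bash
cat >> h.py <<'E'
ROOT=np.array([.65425,.20010,.135]);YAW=35.35;G=-.003
TAB={"large":(.6235,-.0186,-20.5,.115),"medium":(.6286,-.2282,0.0,.111),"small":(.4590,-.1496,8.3,.107)}
def tcp(s,dy=0,dz=0,root=ROOT,yaw=YAW):
    c,n=np.cos(np.radians(yaw)),np.sin(np.radians(yaw));k=np.cos(np.radians(15))
    Q=root+s*np.array([-c*k,-n*k,np.sin(np.radians(15))])
    return Q+np.array([G*c-dy*n,G*n+dy*c,.193+dz])
def R(yaw): return (180,0,yaw+180 if yaw<=0 else yaw-180)
def F(): # in stand axes x,y,z
    f=np.mean([manip.read_contact_force() for _ in range(3)],0);c,n=np.cos(np.radians(YAW)),np.sin(np.radians(YAW))
    return np.array([c*f[0]+n*f[1],-n*f[0]+c*f[1],f[2]])
def grasp(n,lift):
    x,y,w,h=TAB[n];c,s=np.cos(np.radians(w)),np.sin(np.radians(w))
    p=np.array([x+G*c,y+G*s,h+.193])
    fingers.command_gripper(.045)
    manip.move_pose(p+[0,0,.06],R(w));manip.movel(p,.12)
    fingers.command_gripper(0,60);print("width",manip.read_width(),"F",manip.read_contact_force(),"pos err",np.array(manip.read_eef_pos())-p)
    manip.movel(p+[0,0,lift],.2)
E
python3 - <<'E'
from h import *
grasp("large",.10)
c=vision.camera_model("scene")
manip.move_pose(tcp(.285),R(YAW));print(manip.read_clock())
manip.movel(tcp(.235),.1)
look(tcp(.235),R(YAW),"pre1")
print(manip.read_clock(),manip.read_width(),F(),manip.read_eef_pos()-tcp(.235),manip.read_tool_rot(),manip.read_joint_positions())
E
```

```text
width 0.011563434048033864 F [-1.31955083 -1.26708439  6.30476955] pos err [ 0.00013921 -0.00017428  0.00078528]
6.7333
7.6833 0.011346940798894057 [ 0.47954559 -0.15587361 -1.72445745] [-0.000216   -0.00018262  0.00024003] [-1.79983214e+02  1.62455792e-02 -1.44669868e+02] [-1.76591926e+00  1.01334708e+01 -1.18796120e+01  6.79638349e+01
 -3.59027243e-03 -3.70960495e+01]
```

View pics/pre1.png

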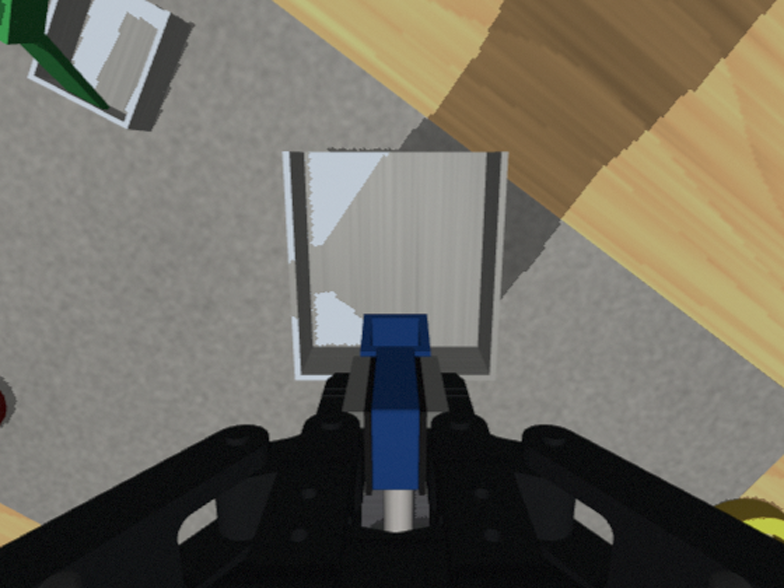

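```bash
python3 - <<'E'
from h import *
c,im=load("pre1")
a=np.array([-np.cos(np.radians(YAW))*np.cos(.2618),-np.sin(np.radians(YAW))*np.cos(.2618),np.sin(.2618)])
for s in(.08,.12,.16,.2): print(s,proj(c,ROOT+s*a)*1.4)
print("tab",proj(c,ROOT+.235*a+[0,0,.054])*1.4,proj(c,ROOT+.235*a+[0,0,.013])*1.4)
g=im[352:380,255:310].astype(int).sum(2)
for r in(353,358,363,368,373): print(r,im[r,262:306].astype(int).sum(1).tolist())
b=cmask(im,"blue",80,20)
for r in(300,320,340): 
    x=np.where(b[r])[0];print(r,x.min(),x.max())
E
```

```text
0.08 [397.37014424 615.63187425]
0.12 [397.64757488 567.43228392]
0.16 [397.97769334 510.0789413 ]
0.2 [398.37708358 440.6906233 ]
tab [400.32063646 456.36835832] [399.07890165 383.13951943]
353 [109, 107, 113, 162, 221, 232, 229, 228, 237, 234, 231, 216, 269, 330, 365, 394, 425, 447, 468, 484, 489, 490, 498, 504, 502, 489, 472, 454, 435, 410, 381, 344, 251, 150, 153, 203, 217, 162, 106, 112, 114, 181, 221, 151]
358 [221, 223, 225, 222, 223, 222, 220, 223, 221, 222, 223, 208, 256, 320, 361, 396, 427, 453, 467, 481, 486, 489, 496, 501, 498, 486, 472, 454, 439, 412, 373, 336, 245, 143, 186, 228, 225, 222, 225, 228, 226, 228, 227, 186]
363 [221, 229, 221, 224, 228, 223, 221, 220, 223, 230, 223, 209, 247, 319, 364, 390, 421, 446, 468, 484, 488, 492, 498, 506, 496, 484, 473, 455, 437, 410, 380, 325, 230, 135, 137, 194, 232, 226, 231, 231, 227, 227, 228, 230]
368 [215, 220, 215, 221, 218, 220, 222, 218, 217, 219, 220, 201, 240, 310, 355, 388, 420, 446, 466, 485, 489, 487, 496, 501, 492, 484, 469, 455, 429, 408, 375, 323, 224, 125, 137, 185, 222, 211, 218, 219, 217, 188, 186, 220]
373 [233, 227, 229, 227, 231, 198, 152, 142, 146, 137, 137, 132, 226, 310, 356, 387, 417, 443, 465, 483, 493, 486, 497, 503, 495, 484, 468, 454, 432, 404, 371, 318, 218, 133, 137, 135, 138, 130, 138, 138, 138, 137, 141, 136]
300 265 299
320 265 299
340 265 299
```

```bash
cat >> h.py <<'E'
import json
A=np.array([-np.cos(.2618),0,np.sin(.2618)]);N=np.array([np.sin(.2618),0,np.cos(.2618)])
def comp(F0):
    d=F()-F0;return np.array([d@A,d[1],d@N])  # along bar outward, lateral, normal
def thread(F0,s,dy,dz,smin,stop=4.,step=.008,v=.05):
    """slide down the bar in steps, yielding sideways; stops when resisted by > stop N"""
    while s>smin:
        s-=step;manip.movel(tcp(s,dy,dz),v);f=comp(F0)
        print(f"s {s:.4f} f {f.round(1)} dy {dy*1e3:.1f} dz {dz*1e3:.1f}")
        if f[0]>stop: return s,dy,dz,True
        if np.abs(f[1:]).max()>15: print("lateral!");return s,dy,dz,False
        if abs(f[1])>1.5: dy+=np.clip(.0001*f[1],-.0006,.0006)
        if abs(f[2])>2.5: dz+=np.clip(.0001*f[2],-.0006,.0006)
    return s,dy,dz,False
def press(F0,s,dy,dz,target=10.5):
    for i in range(40):
        f=comp(F0)
        if f[0]>=target-.7: break
        s-=.0005 if f[0]<6 else .00025
        manip.movel(tcp(s,dy,dz),.02)
    print("press at",round(s,5),comp(F0).round(2),manip.read_clock())
    for i in range(4): manip.wait(.15);print(comp(F0).round(2))
    return s
E
python3 - <<'E'
from h import *
dy=.0012
manip.movel(tcp(.235,dy),.1);manip.wait(.1);F0=F();print(F0)
manip.movel(tcp(.195,dy),.1);print(comp(F0),manip.read_eef_pos()-tcp(.195,dy))
r=thread(F0,.195,dy,0,.13)
json.dump([F0.tolist(),*r],open("st.json","w"));print(manip.read_clock())
E
```

```text
[ 0.1392073  -0.49650381 -3.21864349]
[1.15759408 0.66781732 0.70531514] [ 0.00017182  0.00029689 -0.00040763]
s 0.1870 f [0.1 1.  0.9] dy 1.2 dz 0.0
s 0.1790 f [ 1.3 -0.3  0.3] dy 1.2 dz 0.0
s 0.1710 f [-0.7  0.5  0.9] dy 1.2 dz 0.0
s 0.1630 f [ 1.2 -0.   0.4] dy 1.2 dz 0.0
s 0.1550 f [0.8 1.  0.6] dy 1.2 dz 0.0
s 0.1470 f [0.8 0.9 0.8] dy 1.2 dz 0.0
s 0.1390 f [1.5 0.1 0.4] dy 1.2 dz 0.0
s 0.1310 f [-0.5  0.  -0.5] dy 1.2 dz 0.0
s 0.1230 f [0.2 0.6 0.7] dy 1.2 dz 0.0
11.3583
```

```bash
python3 - <<'E'
from h import *
F0,s,dy,dz,_=json.load(open("st.json"));F0=np.array(F0)
manip.movel(tcp(.102,dy,dz),.06)
s,dy,dz,ok=thread(F0,.102,dy,dz,.071,3.,.001,.03)
if ok: s=press(F0,s,dy,dz)
json.dump([F0.tolist(),s,dy,dz,ok],open("st.json","w"));print(manip.read_clock(),manip.read_eef_pos()-tcp(s,dy,dz))
E
```

```text
s 0.1010 f [0.7 1.2 0.9] dy 1.2 dz 0.0
s 0.1000 f [0.3 0.7 0.8] dy 1.2 dz 0.0
s 0.0990 f [0.9 0.7 0.3] dy 1.2 dz 0.0
s 0.0980 f [-0.1  0.8 -0.1] dy 1.2 dz 0.0
s 0.0970 f [ 1.2 -0.2  0.4] dy 1.2 dz 0.0
s 0.0960 f [-0.3 -0.1  0.6] dy 1.2 dz 0.0
s 0.0950 f [0.4 0.4 0.2] dy 1.2 dz 0.0
s 0.0940 f [-0.3  0.3  0.9] dy 1.2 dz 0.0
s 0.0930 f [-0.6 -0.   0.1] dy 1.2 dz 0.0
s 0.0920 f [0.5 1.3 0.8] dy 1.2 dz 0.0
s 0.0910 f [ 0.4 -0.4  1.6] dy 1.2 dz 0.0
s 0.0900 f [1.2 0.5 1.6] dy 1.2 dz 0.0
s 0.0890 f [0.9 0.5 0.7] dy 1.2 dz 0.0
s 0.0880 f [0.  0.7 0.3] dy 1.2 dz 0.0
s 0.0870 f [0.3 0.6 0.7] dy 1.2 dz 0.0
s 0.0860 f [1.3 0.8 1.2] dy 1.2 dz 0.0
s 0.0850 f [0.1 0.7 0.6] dy 1.2 dz 0.0
s 0.0840 f [-0.1  0.7  0.4] dy 1.2 dz 0.0
s 0.0830 f [ 0.1 -0.4  0.8] dy 1.2 dz 0.0
s 0.0820 f [0.6 0.4 0.8] dy 1.2 dz 0.0
s 0.0810 f [ 3.8  0.1 -0.9] dy 1.2 dz 0.0
press at 0.07875 [10.58 -0.55 -1.86] 18.8583
[ 9.23  0.25 -1.82]
[ 9.78  0.32 -2.33]
[ 8.81  0.04 -2.09]
[ 9.49 -1.13 -1.42]
19.4583 [-0.00074342 -0.00038214 -0.00049544]
```

```bash
cat >> h.py <<'E'
def release(s,dy,dz):
    manip.movel(tcp(s+.0022,dy,dz-.0015),.02)
    print("before release",F().round(1),manip.read_eef_pos()-tcp(s+.0022,dy,dz-.0015))
    fingers.command_gripper(.032)
    manip.movel(tcp(s+.0022,dy,dz+.07),.15)
    print("released",manip.read_width(),F().round(1),manip.read_clock())
E
python3 - <<'E'
from h import *
F0,s,dy,dz,_=json.load(open("st.json"))
release(s,dy,dz)
im=vision.snapshot("scene")
grasp("medium",.12)
manip.move_pose((.55,-.03,.424),R(10));manip.move_pose(tcp(.27,dy),R(YAW))
manip.movel(tcp(.235,dy),.1)
c,w=look(tcp(.235,dy),R(YAW),"pre2")
F0=F();print(F0,manip.read_width(),manip.read_clock())
b=cmask(w,"orange",90,20)
for r in(300,320,340):
    x=np.where(b[r])[0];x=x[(x>230)&(x<330)];print(r,x.min() if len(x) else 0,x.max() if len(x) else 0)
json.dump([F0.tolist(),.235,dy,dz,False],open("st.json","w"))
out=np.zeros((600,800,3),np.uint8)
out[:420,:]=cv2.resize(im[150:360,150:550,::-1],(800,420));out[420:600,:240]=cv2.resize(w[:,:,::-1],(240,180))
out[420:600,300:660]=cv2.resize(w[290:420,150:410,::-1],(360,180))
cv2.imwrite("pics/m1.png",out)
E
```

```text
before release [-2.2  0.2  1.1] [3.21576053e-05 6.06523937e-05 2.62368851e-04]
released 0.031911075492576414 [-0.   0.3  0.9] 20.6833
width 0.011691274488470314 F [-0.06151425  0.85413361  6.11312823] pos err [ 1.69788187e-04 -3.92374478e-05  7.61645157e-04]
[-0.17083779  0.29484779 -1.806884  ] 0.011181723353176687 26.525
300 265 299
320 265 299
340 265 299
```

View pics/m1.png

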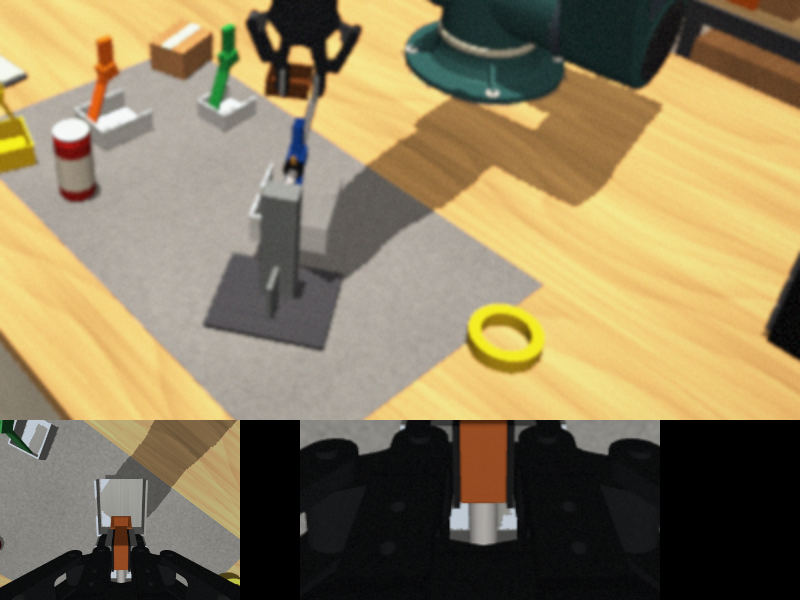

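The large scoop hangs on the bar at (298,145), and the medium is in hand, aligned with the bar. Next I thread the medium.

```bash
cat > run.py <<'E'
from h import *
import sys
near,smin=float(sys.argv[1]),float(sys.argv[2])
F0,s,dy,dz,_=json.load(open("st.json"));F0=np.array(F0)
manip.movel(tcp(.199,dy),.12)
s,dy,dz,ok=thread(F0,.199,dy,dz,near+.001,3.,.01,.07)
if not ok:
    s,dy,dz,ok=thread(F0,s,dy,dz,smin,3.,.001,.04)
    if ok: s=press(F0,s,dy,dz)
else: print("EARLY")
json.dump([F0.tolist(),s,dy,dz,ok],open("st.json","w"));print(manip.read_clock(),manip.read_eef_pos()-tcp(s,dy,dz))
E
python3 run.py .118 .097
```

```text
s 0.1890 f [ 0.3 -0.6  0.4] dy 1.2 dz 0.0
s 0.1790 f [ 0.1 -0.2 -0.9] dy 1.2 dz 0.0
s 0.1690 f [0.3 0.  0.2] dy 1.2 dz 0.0
s 0.1590 f [-0.8 -0.4  0.4] dy 1.2 dz 0.0
s 0.1490 f [-0.5  0.  -0.1] dy 1.2 dz 0.0
s 0.1390 f [ 0.  -0.5  0.5] dy 1.2 dz 0.0
s 0.1290 f [-0.7 -0.4  0.4] dy 1.2 dz 0.0
s 0.1190 f [-0.5 -0.5 -0.3] dy 1.2 dz 0.0
s 0.1180 f [-0.3 -0.7  0.1] dy 1.2 dz 0.0
s 0.1170 f [ 0.3 -0.9 -0.3] dy 1.2 dz 0.0
s 0.1160 f [ 0.4 -0.1 -0.5] dy 1.2 dz 0.0
s 0.1150 f [-0.3 -0.6  0.3] dy 1.2 dz 0.0
s 0.1140 f [-1.3 -0.6  0.2] dy 1.2 dz 0.0
s 0.1130 f [ 1.  -0.3  0.6] dy 1.2 dz 0.0
s 0.1120 f [ 0.6 -0.7 -0.6] dy 1.2 dz 0.0
s 0.1110 f [ 0.4 -0.8 -0.4] dy 1.2 dz 0.0
s 0.1100 f [-0.6 -1.1  1.3] dy 1.2 dz 0.0
s 0.1090 f [ 0.4 -0.2  0. ] dy 1.2 dz 0.0
s 0.1080 f [ 4.5 -0.1 -0.3] dy 1.2 dz 0.0
press at 0.10625 [10.44  0.25 -0.05] 33.3083
[ 9.3  -0.23 -1.73]
[ 9.58 -1.18 -1.19]
[ 9.02 -0.31 -1.28]
[ 9.92  0.01 -1.98]
33.9083 [-0.000667   -0.00032736 -0.00034501]
```

```bash
python3 - <<'E'
from h import *
F0,s,dy,dz,_=json.load(open("st.json"))
release(s,dy,dz)
grasp("small",.12)
manip.move_pose(tcp(.27,dy),R(YAW))
manip.movel(tcp(.235,dy),.1)
c,w=look(tcp(.235,dy),R(YAW),"pre3")
F0=F();print(F0,manip.read_width(),manip.read_clock())
im=vision.snapshot("scene")
json.dump([F0.tolist(),.235,dy,dz,False],open("st.json","w"))
out=np.zeros((600,800,3),np.uint8)
out[:,:500]=cv2.resize(im[150:330,180:330,::-1],(500,600));out[:225,500:800]=cv2.resize(w[:,:,::-1],(300,225))
out[230:380,500:800]=cv2.resize(w[290:420,150:410,::-1],(300,150))
cv2.imwrite("pics/s1.png",out)
E
```

```text
before release [-2.5  0.9  1.7] [8.40584743e-05 5.77876231e-05 2.34593307e-04]
released 0.03191961380654655 [ 0.5  0.3 -0.2] 35.1333
width 0.01091246029968876 F [-0.16091875  1.60159623  7.43167744] pos err [ 1.80028448e-04 -4.76588958e-05  6.21538030e-04]
[ 0.27526628 -0.15123635 -0.9295201 ] 0.011026918779851885 40.025
```

View pics/s1.png

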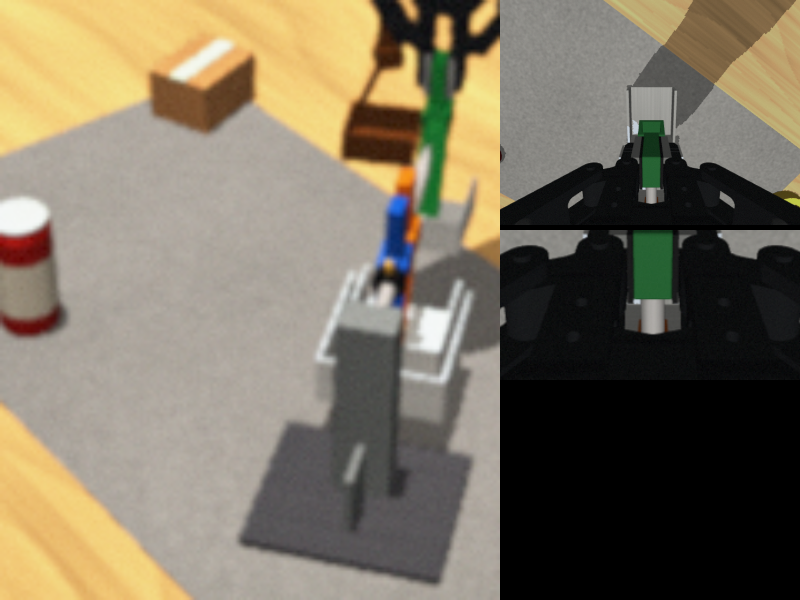

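The large (398,235) and medium (405,190) are nested on the bar. The small is in hand, aligned with the bar, so I thread it now.

```bash
python3 run.py .144 .124
```

```text
s 0.1890 f [ 0.9  0.6 -1.6] dy 1.2 dz 0.0
s 0.1790 f [-0.2  0.5 -0.7] dy 1.2 dz 0.0
s 0.1690 f [ 0.5  1.2 -0.4] dy 1.2 dz 0.0
s 0.1590 f [ 0.4  0.8 -1. ] dy 1.2 dz 0.0
s 0.1490 f [-0.3  0.2 -0.3] dy 1.2 dz 0.0
s 0.1390 f [ 0.1  0.8 -1.3] dy 1.2 dz 0.0
s 0.1380 f [-0.3 -0.7 -0.4] dy 1.2 dz 0.0
s 0.1370 f [ 0.9 -0.9 -1.2] dy 1.2 dz 0.0
s 0.1360 f [ 1.1 -0.3 -1.2] dy 1.2 dz 0.0
s 0.1350 f [ 5.8 -0.  -2. ] dy 1.2 dz 0.0
press at 0.13275 [10.43  0.52 -2.04] 45.275
[ 9.76 -1.2  -1.72]
[10.06  0.1  -1.72]
[ 9.19 -0.79 -1.23]
[10.29 -0.27 -2.1 ]
45.875 [-0.0006931  -0.00031986 -0.00031071]
```

```bash
python3 - <<'E'
from h import *
F0,s,dy,dz,_=json.load(open("st.json"))
release(s,dy,dz)
c,w=look(tcp(.12,dy,.14)-[.0,.0,0],R(YAW),"end")
im=vision.snapshot("scene")
for n,h,k in(("large",.054,.0808),("medium",.054,.107),("small",.054,.133)): print(n,proj(c,tcp(k,dy,-.193+h)-np.array([G*np.cos(np.radians(YAW)),G*np.sin(np.radians(YAW)),0]))*1.0)
out=np.zeros((600,800,3),np.uint8)
out[:,:500]=cv2.resize(im[150:330,180:330,::-1],(500,600));out[:225,500:800]=cv2.resize(w[:,:,::-1],(300,225))
out[230:600,500:800]=cv2.resize(w[220:405,210:360,::-1],(300,370))
cv2.imwrite("pics/e1.png",out);print(manip.read_clock(),F())
E
```

```text
before release [-2.8  0.3  0.5] [6.29356659e-05 2.95976683e-05 2.03796063e-04]
released 0.03176442539407432 [ 0.3 -0.3 -1. ] 47.1
large [283.87416984 257.5023436 ]
medium [284.01214894 228.40003109]
small [284.1634907  196.47928802]
47.575 [-0.04357241  0.26920675 -0.02172306]
```

View pics/e1.png

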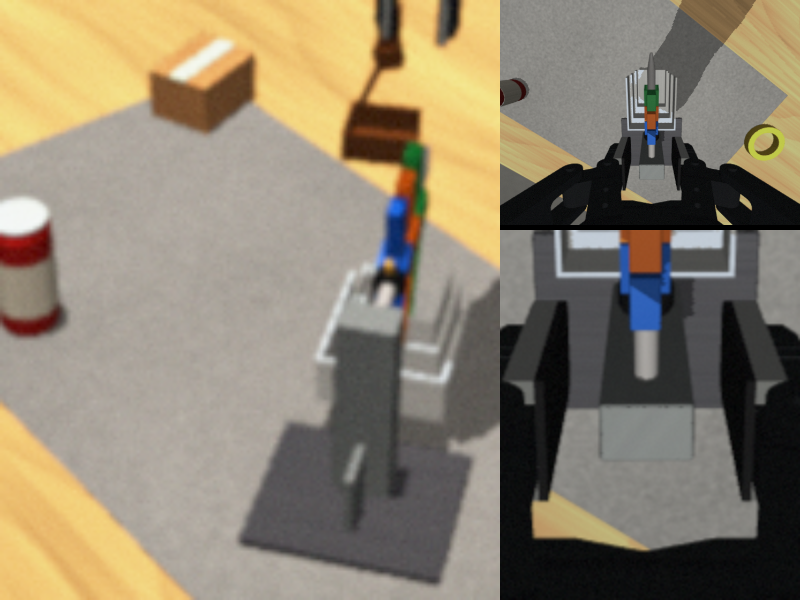

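All three hang straight and nested, with the tabs at (415,155), (408,175) and (397,225). One quick numeric check of the tab spacing, then I hand in if it passes.

```bash
python3 - <<'E'
from h import *
from bench import finish_job
c,w=load("end")
r=np.array(w[150:300,279:286]).astype(float).mean(1)
h=cv2.cvtColor(r[None].astype(np.uint8),cv2.COLOR_RGB2HSV)[0]
ch=[i for i in range(1,150) if abs(int(h[i][0])-int(h[i-1][0]))>8 or abs(int(h[i][2])-int(h[i-1][2]))>15]
print([(150+i,h[i].tolist()) for i in ch])
for k in(.0808,.107,.133):
    P=tcp(k,.0012,-.193+.054-.002);u=np.array([np.cos(np.radians(YAW)),np.sin(np.radians(YAW)),0])
    print(k,[proj(c,P+u*(x-G))[1].round(1) for x in(-.011,.011)])
E
```

```text
[(153, [10, 8, 102]), (155, [20, 8, 102]), (167, [64, 55, 69]), (168, [67, 149, 53]), (177, [67, 156, 90]), (207, [58, 128, 78]), (208, [14, 190, 78]), (213, [11, 202, 134]), (214, [11, 196, 155]), (241, [0, 102, 75]), (242, [111, 176, 58]), (244, [109, 205, 97]), (252, [109, 192, 153]), (270, [112, 42, 153]), (271, [20, 5, 156]), (294, [15, 10, 102]), (295, [30, 5, 56]), (296, [60, 6, 43]), (298, [90, 6, 43]), (299, [75, 12, 44])]
0.0808 [np.float64(242.9), np.float64(269.8)]
0.107 [np.float64(212.9), np.float64(241.8)]
0.133 [np.float64(180.1), np.float64(211.2)]
```

The spacing suggests the small tab's top sits about 2.5 mm further out than expected, from either tilt or a gap. I crop in closer before handing in.

```bash
python3 - <<'E'
from h import *
c,w=load("end")
cv2.imwrite("pics/e2.png",cv2.resize(w[120:270,225:345,::-1],None,fx=4,fy=4,interpolation=cv2.INTER_CUBIC))
a=np.radians(YAW);u=np.array([np.cos(a),np.sin(a),0]);v=np.array([-u[1],u[0],0])
for n,k,h,wall,hw in(("large",.0808,.115,.042,.05),("medium",.107,.111,.037,.04),("small",.133,.107,.032,.031)):
    O=tcp(k,.0012,-.193-h-.002)-G*u
    q=lambda x,y,z:((proj(c,O+x*u+y*v+[0,0,z])-[225,120])*4).round(0).tolist()
    print(n,"back rim",q(.04,-hw,wall),q(.04,hw,wall),"front rim",q({"large":-.07,"medium":-.05,"small":-.032}[n],hw,wall),"sleeve front top",q(-.0125-.003,.011,h+.014),"back top",q(.0125-.003,.011,h+.0075))
E
```

```text
large back rim [55.0, 505.0] [411.0, 506.0] front rim [425.0, 110.0] sleeve front top [286.0, 407.0] back top [284.0, 506.0]
medium back rim [87.0, 426.0] [380.0, 426.0] front rim [390.0, 92.0] sleeve front top [289.0, 298.0] back top [286.0, 406.0]
small back rim [116.0, 342.0] [351.0, 342.0] front rim [358.0, 65.0] sleeve front top [292.0, 181.0] back top [289.0, 298.0]
```

View pics/e2.png

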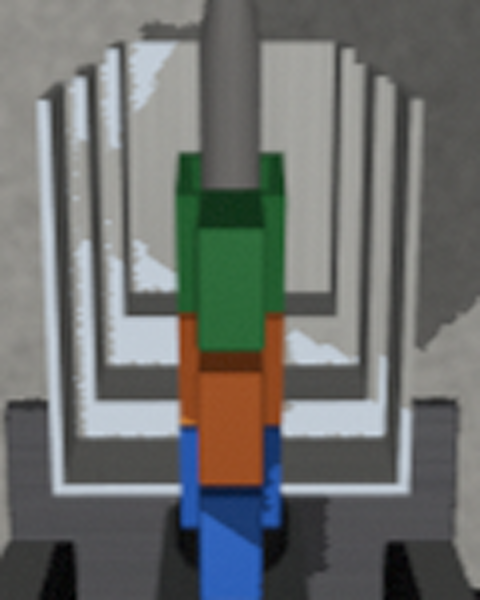

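The green/orange sleeve edge is at row 315, orange/blue at 426 and the blue end at 527. The edge-to-edge spacing of 111 and 101 px compares with 108 and 100 px predicted. The sleeves touch with no visible gap; the offset is a small tilt of about 0.05 rad. I hand in.

```bash
python3 -c "
from bench import manip,finish_job
print(manip.read_clock(),manip.read_contact_force());finish_job()"
```

```text
47.575 [-0.19129394  0.19436424 -0.02172306]
the job is handed in; nothing more can be done
```

I hung the large, medium and small scoops on the hook in that order, nested one in front of the other, and handed the job in at 47.6 s of the 72 s allowed. Handing in reports no verdict, so what follows rests on my own checks.

- **Pressing:** Each scoop was slid along the bar until it met resistance: the large on the collar, each next one on the sleeve behind. Each was then pressed for about 0.6 s, with 8.8–10.6 N measured along the bar. Sideways forces stayed under about 2.5 N.
- **Spacing:** In the last wrist picture the sleeves look end to end with no visible gap. Sleeve spacings were within about 1 mm of what I predicted.
- **Release:** The gripper is open and clear, and the force reading is about zero.
- **Bystanders:** The carton and can look unmoved in the last scene picture, and I saw nothing touch the tape roll.

Two checks did not match exactly:
- **Tilt:** After release the pans hang tilted by roughly 0.03–0.06 rad (limit 0.2). The pan rims sit a few mm further out than predicted.
- **Small tab:** The top of the small scoop's tab sat about 2.5 mm further out than predicted. I put this down mainly to that tilt, because its sleeve still appears to touch the medium's.

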